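# Unplug the headstock bore with the hook, then jog

### The arm

A 6-joint arm with a two-finger parallel gripper is mounted at the origin on the work surface. World frame = base frame: x ahead of the robot, y to its left, z up, the work surface at z = 0. Lengths are in m, angles in rad, forces in N, time in s.
With the tool pointing down it reaches from about 0.25 to 0.775 m from the base axis. Payload 4 kg.
Tool frame: the origin (TCP) lies at the very end of the fingers, on their centre line; the grasp point (between the pads) lies tcp_to_grasp behind it (tcp_to_grasp is the distance from the TCP to the grasp point, in m); z points along the fingers, y is the direction in which the jaws open and shut (so a half turn about z gives the same grasp; the last joint's range is limited). The gripper opens to 94 mm and grips with 3 to 60 N. Pads are 16 mm wide; open, the fingers measure 119 mm over their backs; the gripper's body (75 mm by 177 mm) begins 78 mm behind the grasp point.
Start: joints at [1.172, 0.087, 1.371, -0, 1.684, -0.103], TCP at [0.16, 0.526, 0.176] pointing down, gripper open.
Joint ranges: [-3.1, 3.1], [-0.76, 2.03], [0.27, 2.55], [-1.08, 4.22], [0.17, 2.65], [-2.57, 2.57]. Speed limits (rad/s): [2.79, 2.79, 3.14, 3.14, 3.14, 3.14].

### API

Orientations are given as [roll, pitch, yaw] about the fixed x, y, z axes, in that order (R = Rz(yaw) Ry(pitch) Rx(roll)).
In Python, from bench import * gives the robot as it stands.
- The arm moves only by the tool play_rows, never from a script. Its argument "rows" is a list of rows, each a list of 3 entries, a list of its own where there are three numbers: the finger opening in cm, from 0 to 9.4, then the shift along the world's x, y, z in cm, then the turn, a rotation vector about the world's x, y, z in rad. A call has 1 to 8 rows; each row is the pose to reach, as a shift and turn from the pose commanded when the call began; what a row does not reach only later rows make up. A row lasts 1/12 s, in which the tool goes at most 41.7 mm and 7.16 degrees, less where a joint would pass 70% of its speed; a pose out of reach is approached as far as the arm can. A call with a gripper value outside its range is refused whole. The fingers move at their own pace and stop on an object; the grip force is fixed at half the most. Time passes only in rows, so rows that repeat a pose let the fingers close. It gives the time, the measured TCP pose, the force and the opening at its end, in the units of the state.
- get_obs(): the state, without advancing time (a new reading comes with each control period).
- snapshot(name): name is "scene" or "top"; returns a dict with "pixels" (420x560x3 uint8, red, green, blue), "fx", "fy", "cx", "cy" (pixels), "dist_coeffs" ([k1, k2, p1, p2, k3] as OpenCV has them; the pictures are not rectified), "rvec" (rotation vector, rad) and "tvec" (3), from world to camera coordinates, as OpenCV has them. Camera axes: x right, y down, z forward; pixel columns grow to the right and rows downward; lengths in m; the calibration is good to about 2 mm. A picture is of the moment at which its call begins. There is no depth.
- close_job(): hands the job in, once; it reports no verdict.
Trained networks look in the newest picture that a camera, given by its name, has taken for a name from the list of things; names that differ only in an ending like _2 or _b are one class to them, and where a whole thing is asked for, a point or a joint stands for the part that bears it (a point fixed in the world has none). Each returns a list of dicts, best first, with "confidence" (0 to 1); they miss things now and then, are a little off and sometimes report something else, mostly with a low value. They report only what shows in the picture. A call takes as long as a camera call.
- silhouettes(camera, label): "mask" (420x560 bool, what is visible of it) and "point" ([row, column] in pixels, amid what is visible of it).
The state is a dict: "time": time; "joint_positions": joint angles; "qvel": joint speeds; "joint_torque": joint torques, N m; "tool_pos": TCP position; "ee_rot": TCP orientation; "wrist_force": force on the tool from outside, world axes, zero at the start; "wrist_torque": the same for the moment, N m; "width": finger opening in m.
Only numpy, scipy, OpenCV 4.12 (cv2) and the standard library are available. Lean on these libraries where they do the work, as an engineer would, in place of code of your own. Each camera call takes 0.05 s, during which the arm holds its last target. There are 200 camera calls.

### The job

With the red-handled hook, catch the steel loop of the orange dust plug and draw the plug right out of the bore of the black headstock, leaving it lying in the steel trough in front of the mouth (do not touch the plug with the gripper). Then lay the hook flat with its handle on the blue mat and let go. Only then jog the machine: tilt the joystick all the way towards the green mark, never clearly to another side, hold it there for a good second and let it return to the middle; leave everything else where it stands.

Things in the scene. Friction and masses are not known exactly. Their poses are not given: they have to be found in the camera images.
- headstock: Black fixed casting, 190 long, 124 wide, 114 high, with a rectangular bore and a steel trough in front. Origin on the table under the middle of the bore's mouth; +x runs into the bore, +y is left when looking in, z up. Place and yaw vary. Its roof has a window 32 wide (y -16 to 16), x 20 to 135, through which the loop is seen from above.
- bore_mouth (a point): Middle of the bore's mouth, 66 above the table; axes as the headstock's. Bore: 88 wide (y -44 to 44), 64 high (headstock z 34 to 98), 180 deep, closed at the back.
- trough (a point): Middle of the trough's floor (headstock x -50, z 34, flush with the bore floor). Trough: headstock x -100 to 0, 112 wide, side lips 12 high at y +-48 to +-56, end lip 6 high at x -94 to -100.
- plug: Loose orange block, 50 along x, 80 along y, 58 high, 0.2 to 0.42 kg, lying in the bore with 4 mm play each side; its origin starts 114 to 144 mm behind the mouth. Origin at the centre of its underside, x into the bore like the headstock's, z up. Slides by friction alone. On its front face (x -25) stands a steel loop.
- loop_centre (a point): Middle of the loop's opening: plug x -44, y 0, z 29. The loop is 6 mm wire in the upright plane plug y = 0, reaching to plug x -69; its free opening is plug x -63 to -25, z 11 to 47.
- hook: Loose hook tool, 0.1 to 0.2 kg, lying flat, 195 long. Origin at the centre of the underside of its red handle, x towards the hook end, z up. Handle x -45 to 45, 22 wide, 24 high. Steel shank x 45 to 150, 8 wide, 12 high, z 6 to 18. At the start the handle is under the riser, only the last 60 to 85 mm stick out; the bore is too deep to work it held there.
- hook_end (a point): Middle of the crook: hook x 142, y 12.5, z 12; axes as the hook's. A prong (hook x 142 to 150) goes from the shank out to y +25, left of the shank, with a lip at y 19 to 25 turned back to x 133. The tool balances within its handle's length.
- riser: Fixed low plywood shelf, 180 along x, 220 along y, board from z 46 to 58, side walls 12 thick, open at its front (-x, edge at x -90). Origin on the table under its centre. The hook sticks out of the front. A blue box stands on its rear part, up to 93 high.
- mat: Fixed blue mat, 140 along x, 260 along y, 4 thick, on the table; origin at the centre of its underside.
- jog_box: Fixed grey box, 100 square, 45 high, with the joystick in its middle; any yaw. Origin at the centre of its underside. Its +x side bears the green mark.
- green_mark (a point): Middle of the green bar on top of the jog box, 40 from its centre.
- stick_ball (a point): Centre of the joystick's black ball, 36 in diameter, 75 above the pivot; the pivot is 50 above the table, so upright the ball is at height 125. Shaft 12 in diameter.
- jog (a joint): Tilt of the stick towards the green mark, rad: 0 upright, + towards the mark, stops at +-0.42; spring centred, about 6.5 N at the ball at full tilt.
- sway (a joint): Tilt of the stick sideways to that (about the box's x axis), rad; + leans to the box's -y; the same stops and spring.
- oil_bottle: Bystander: yellow bottle, 56 across, 150 high; origin under its centre.
- billet: Bystander: upright brass cylinder, 50 across, 70 high; origin under its centre.
- jar: Bystander: amber jar, 60 across, 85 high; origin under its centre.
- wrench: Bystander: wrench lying beyond the billet, about 170 long.
- insert_box: Bystander: blue box 70 x 100 x 35 on the riser; origin under its centre.
- pulley: Bystander: brass pulley lying flat, 130 across, 40 high; origin under its centre.
- steel_block: Bystander: steel block 60 x 90 x 50 (high), between riser and trough; origin under its centre.
- spray_can: Bystander: green can, 56 across, 170 high; origin under its centre.

How it is judged:
By the outcome, as a careful person would: the job done as asked, in the order asked, and still so for the second after the job is handed in, with the robot touching nothing.
It also fails if it takes over 72 s, if anything falls off the work surface, if the arm or the gripper's body presses on something with over 40 N, if the wrist force passes 120 N, or if a joint passes its speed limit or range.

## Working session

There is one attempt and no reset: what is moved stays moved. The work goes in short steps, Python scripts to look and compute and a tool call to move; the robot and the scene stay as the last step left them, time stands still between calls to the robot, and variables do not carry over. Pictures are saved under pics/ and viewed, about 8 in all and at most 12, crops included, and the job is handed in when it is done.

Besides the shell and the picture viewer there is one more tool, called after "Emit:" by a JSON object that holds its "name" and its "arguments", one argument or row to a line. play_rows: Moves the arm, as the interface text tells. Its arguments: {"type":"object","properties":{"rows":{"type":"array"}},"required":["rows"]}

```bash
mkdir -p pics; ls; cat > h.py <<'E'
from bench import *
import numpy as np, cv2
def cam(s):
    K=np.array([[s['fx'],0,s['cx']],[0,s['fy'],s['cy']],[0,0,1.]]);return K,np.array(s['dist_coeffs'],float),np.array(s['rvec'],float),np.array(s['tvec'],float)
def ray(s,rc,z):
    "pixel (row,col) -> world point at height z"
    K,d,r,t=cam(s);R=cv2.Rodrigues(r)[0]
    u=cv2.undistortPoints(np.array([[[rc[1],rc[0]]]],float),K,d)[0,0]
    v=R.T@np.array([u[0],u[1],1]);c=-R.T@t
    return c+v*(z-c[2])/v[2]
def proj(s,P):
    K,d,r,t=cam(s);p=cv2.projectPoints(np.array(P,float).reshape(-1,1,3),r,t,K,d)[0][:,0];return p[:,::-1]
def save(s,n,crop=None,f=1):
    im=s['pixels'][:,:,::-1]
    if crop: im=im[crop[0]:crop[1],crop[2]:crop[3]]
    cv2.imwrite('pics/'+n,cv2.resize(im,None,fx=f,fy=f,interpolation=cv2.INTER_CUBIC))
E
python3 - <<'E'
from h import *
for c in('scene','top'):
    s=snapshot(c);save(s,c+'0.png',None,1.4)
    K,d,r,t=cam(s);print(c,-cv2.Rodrigues(r)[0].T@t)
    H=dict(headstock=.114,hook=.012,plug=.09,riser=.058,mat=.004,jog_box=.045,green_mark=.045,stick_ball=.125,oil_bottle=.15,billet=.07,jar=.085,wrench=.01,pulley=.04,steel_block=.05,spray_can=.17,hook_end=.012,bore_mouth=.066,trough=.034,loop_centre=.063)
    for n,z in H.items():
        o=silhouettes(c,n)
        for k in o[:1]: print(n,round(k['confidence'],2),np.round(k['point']),np.round(ray(s,k['point'],z)[:2],3),cv2.minAreaRect(np.argwhere(k['mask'])[:,::-1].astype(np.float32)) if n in('headstock','jog_box','hook','mat') else '')
o=get_obs();print(o['tool_pos'],o['ee_rot'],o['width'],o['time']); import bench; print([k for k in dir(bench) if k[0]!='_'])
try: print(tcp_to_grasp)
except Exception as e: print(e)
E
```

```text
pics
scene [ 1.63467539 -0.53097117  1.05423627]
headstock 0.85 [208. 339.] [0.636 0.121] ((334.443115234375, 210.6229248046875), (54.27811050415039, 101.46857452392578), 88.26429748535156)
hook 0.43 [244. 183.] [ 0.484 -0.311] ((185.0, 245.0), (6.0, 10.0), 90.0)
riser 0.82 [262. 213.] [ 0.641 -0.268] 
mat 0.84 [211. 251.] [ 0.415 -0.065] ((255.91928100585938, 212.20938110351562), (29.38811492919922, 79.56616973876953), 78.05582427978516)
jog_box 0.85 [171. 348.] [0.396 0.296] ((344.5639343261719, 163.9061737060547), (37.5521354675293, 32.01240158081055), 87.39744567871094)
green_mark 0.7 [152. 348.] [0.292 0.361] 
stick_ball 0.6 [263. 214.] [ 0.71  -0.285] 
oil_bottle 0.69 [258. 117.] [ 0.62 -0.51] 
billet 0.98 [259. 287.] [ 0.72  -0.085] 
jar 0.73 [181. 396.] [0.56  0.379] 
wrench 0.82 [291. 295.] [ 0.785 -0.091] 
pulley 0.66 [270. 341.] [0.793 0.043] 
steel_block 0.84 [247. 255.] [ 0.621 -0.138] 
spray_can 0.75 [148. 390.] [0.493 0.387] 
hook_end 0.38 [244. 187.] [ 0.489 -0.301] 
bore_mouth 0.67 [213. 338.] [0.602 0.139] 
trough 0.87 [212. 336.] [0.565 0.159] 
loop_centre 0.41 [26
[... 741 characters left out ...]
292] 
stick_ball 0.67 [271. 157.] [0.385 0.301] 
oil_bottle 0.76 [227. 451.] [ 0.508 -0.476] 
billet 0.52 [167. 296.] [ 0.678 -0.068] 
jar 0.61 [218. 126.] [0.529 0.402] 
wrench 0.65 [140. 306.] [ 0.772 -0.098] 
pulley 0.81 [143. 250.] [0.753 0.065] 
steel_block 0.65 [200. 316.] [ 0.589 -0.126] 
spray_can 0.74 [198. 317.] [ 0.578 -0.117] 
hook_end 0.43 [229. 378.] [ 0.512 -0.307] 
bore_mouth 0.85 [203. 220.] [0.576 0.143] 
trough 0.84 [203. 220.] [0.58  0.148] 
loop_centre 0.75 [264.  96.] [0.401 0.487] 
[0.16032687 0.52612143 0.17598991] [3.14152006e+00 1.17215680e-05 2.84582245e+00] 0.0939405816457595 2.0
['IKError', 'close_job', 'get_obs', 'silhouettes', 'snapshot', 'tcp_to_grasp']
0.0188
```

View pics/top0.png

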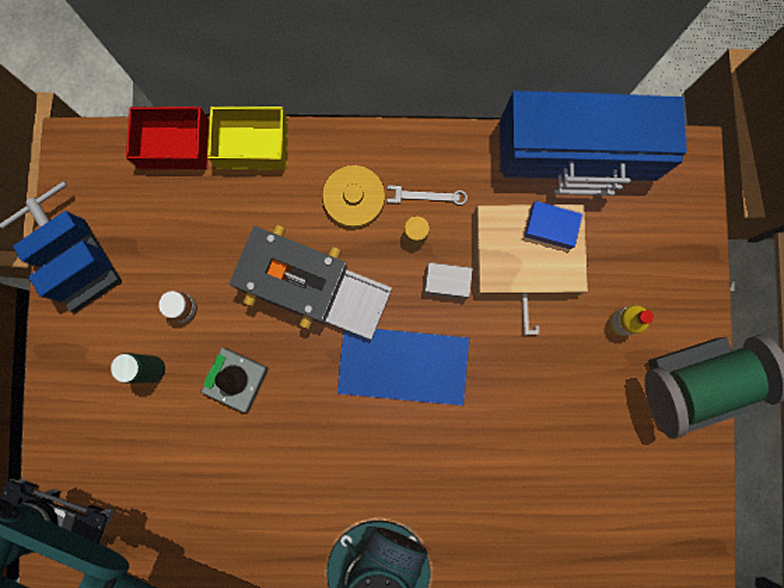

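View pics/scene0.png

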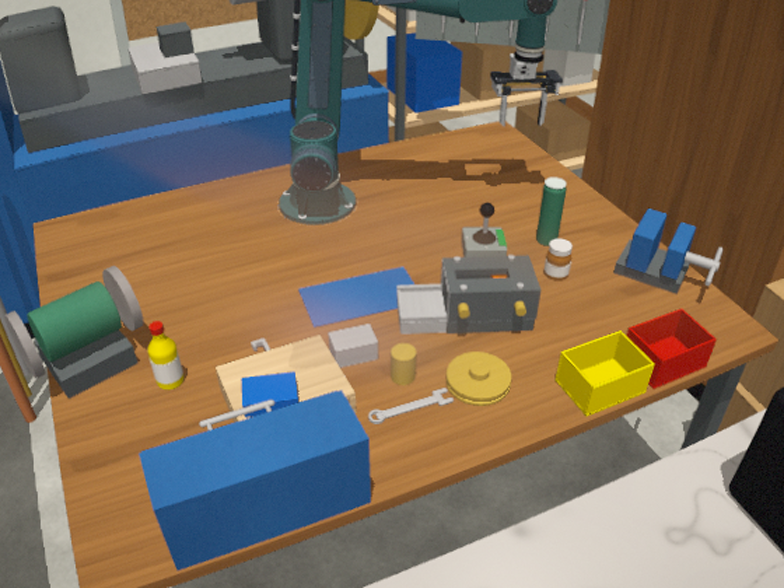

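Top view: headstock at about (290,275), trough on its right, hook sticking out of the riser at (528,315) with its prong to the image right; jog box at (235,380), with the mark up-left. Next I fit poses to the masks.

```bash
cat > fit.py <<'E'
from h import *
from scipy.optimize import minimize
def T(p,P):
    P=np.array(P,float);c,s=np.cos(p[2]),np.sin(p[2]);return np.c_[p[0]+c*P[:,0]-s*P[:,1],p[1]+s*P[:,0]+c*P[:,1],P[:,2]]
def box(x0,x1,y0,y1,z0,z1): return [[x,y,z] for x in(x0,x1) for y in(y0,y1) for z in(z0,z1)]
def render(s,p,boxes,f=4):
    m=np.zeros((420*f,560*f),np.uint8)
    for b in boxes:
        q=proj(s,T(p,b))[:,::-1]; cv2.fillConvexPoly(m,cv2.convexHull(((q+.5)*f).astype(np.int32)),1)
    return m
def fit(views,boxes,p0,f=4):
    big=[(s,cv2.resize(m.astype(np.uint8),None,fx=f,fy=f,interpolation=cv2.INTER_NEAREST)) for s,m in views]
    def cost(p):
        c=0
        for s,m in big:
            r=render(s,p,boxes,f);c+=1-(r&m).sum()/max(1,(r|m).sum())
        return c
    best=None
    for k in range(2):
        o=minimize(cost,p0 if best is None else best.x,method='Nelder-Mead',options=dict(initial_simplex=np.array(p0 if best is None else best.x)+np.vstack([np.zeros(3),np.diag([.02,.02,.15])]),xatol=1e-4,fatol=1e-4,maxiter=150));best=o
    return best.x,best.fun/len(views)
HEAD=[box(0,.19,-.062,.062,0,.114),box(-.1,0,-.056,.056,.0,.046)]
E
python3 - <<'E'
from fit import *
S={c:snapshot(c) for c in('scene','top')}
def views(n,cs=('scene','top')): 
    r=[]
    for c in cs:
        o=silhouettes(c,n)
        if o: r.append((S[c],o[0]['mask']))
    return r
a=fit(views('headstock'),HEAD,[.55,.1,1.15]);print('head',a)
vt=views('headstock',('top',));print('head top only',fit(vt,HEAD,a[0]))
print('head no-scene trough->',fit(views('headstock',('scene',)),HEAD,a[0]))
print('mat',fit(views('mat',('top',)),[box(-.07,.07,-.13,.13,0,.004)],[.42,-.04,-.09]))
print('riser',fit(views('riser',('top',)),[box(-.09,.09,-.11,.11,0.046,.058)],[.63,-.27,0]))
print('jogbase',fit(views('jog_box',('top',)),[box(-.05,.05,-.05,.05,0,.045)],[.38,.295,1.1]))
s=S['top'];im=s['pixels'].astype(int)
def crop(r0,r1,c0,c1,f,n,ps):
    g=cv2.resize(s['pixels'][r0:r1,c0:c1,::-1],None,fx=f,fy=f,interpolation=cv2.INTER_CUBIC)
    return g
g1=crop(205,250,360,400,10,'',0)
p=a[0];g2=crop(155,250,155,290,5,'',0)
for b in [box(0,.19,-.062,.062,.114,.114),box(-.1,0,-.056,.056,.046,.046),box(.02,.135,-.016,.016,.114,.114)]:
    q=cv2.convexHull(proj(s,T(p,b))[:,::-1].astype(np.float32))[:,0]
    cv2.polylines(g2,[((q-[155,155]+.5)*5).astype(np.int32)],True,(0,255,0),1)
h=max(g1.shape[0],g2.shape[0]);g2=cv2.copyMakeBorder(g2,0,0,0,0,0)
cv2.imwrite('pics/c1.png',g2);cv2.imwrite('pics/c2.png',g1)
# loop/orange pixels in window
hsv=cv2.cvtColor(s['pixels'],cv2.COLOR_RGB2HSV);m=(hsv[...,0]>5)&(hsv[...,0]<16)&(hsv[...,1]>200)&(hsv[...,2]>130)
q=np.argwhere(m[175:215,180:240])+[175,180];print(len(q))
for z in(.092,):
    w=np.array([ray(s,k,z) for k in q]);d=w[:,:2]-p[:2];c,sn=np.cos(p[2]),np.sin(p[2]);X=d@[c,sn];Y=d@[-sn,c];print('orange headframe x',X.min(),X.max(),'y',Y.min(),Y.max())
# ball
for c in S:
    o=silhouettes(c,'stick_ball');print(c,[(round(k['confidence'],2),np.round(k['point']),k['mask'].sum()) for k in o])
E
```

```text
head (array([0.55887205, 0.09524849, 1.22657421]), np.float64(0.5177005416559195))
head top only (array([0.55887205, 0.09524849, 1.22657421]), np.float64(1.0))
head no-scene trough-> (array([0.55887205, 0.09524849, 1.22657421]), np.float64(0.035401083311839))
mat (array([ 0.41714332, -0.049596  , -0.07240183]), np.float64(0.07345994952272183))
riser (array([ 0.65648243, -0.30419887,  0.02547893]), np.float64(0.22721381751115322))
jogbase (array([0.38487728, 0.29520128, 1.16751884]), np.float64(0.04605234412548609))
102
orange headframe x 0.10222993334886446 0.13163114133634038 y -0.01828650267577322 0.00998839544565352
scene [(0.71, array([150., 348.]), np.int64(130))]
top [(0.66, array([273., 159.]), np.int64(172))]
```

View pics/c1.png

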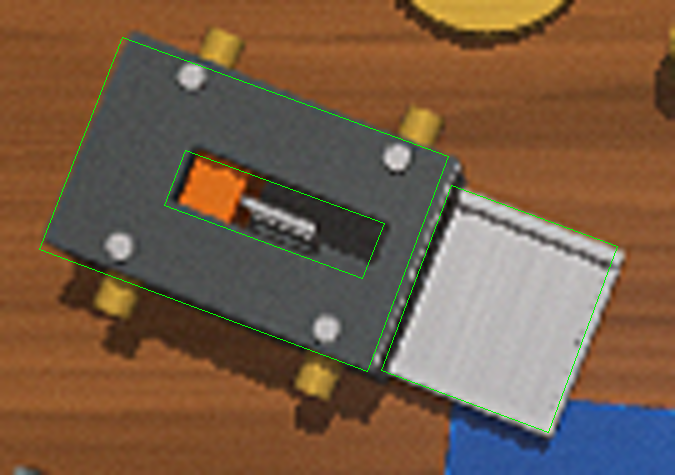

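View pics/c2.png

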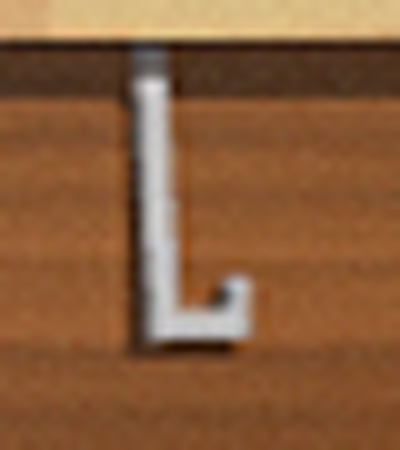

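Headstock outline overlay fits within ~3 mm; the loop lies ahead of the orange plug in the window. Hook crop: shank from (150,45) to (164,330), prong tip at (250,325).

```bash
python3 - <<'E'
from fit import *
s=snapshot('top')
px=lambda x,y:(205+y/10-.5,360+x/10-.5)
A=ray(s,px(151,60),.016);B=ray(s,px(164,320),.016);C=ray(s,px(200,340),.014);D=ray(s,px(252,320),.018)
print('shank',A,B,'tipedge',C,'prong',D,'riser edge',ray(s,px(150,42),.058))
v=B-A;print('yaw',np.arctan2(v[1],v[0]))
o=silhouettes('top','headstock')
for k in o: 
    r=cv2.minAreaRect(np.argwhere(k['mask'])[:,::-1].astype(np.float32));print(k['confidence'],k['mask'].sum(),r)
m=max(o,key=lambda k:k['mask'].sum())['mask']
print(fit([(s,m)],HEAD,[.56,.095,1.2]))
import cv2
E
```

```text
shank [ 0.56492651 -0.29768231  0.016     ] [ 0.48957469 -0.30070918  0.016     ] tipedge [ 0.48400016 -0.31154569  0.014     ] prong [ 0.48963352 -0.32593869  0.018     ] riser edge [ 0.56522824 -0.28930093  0.058     ]
yaw -3.101444352844467
0.71 144 ((377.05767822265625, 223.7884521484375), (30.201885223388672, 9.217458724975586), 78.69007110595703)
0.66 4784 ((222.12069702148438, 202.44827270507812), (109.37455749511719, 60.53668212890625), 21.801406860351562)
(array([0.55883373, 0.09259946, 1.2072271 ]), np.float64(0.10644849877188911))
```

Emit:
{"name": "play_rows", "arguments": {
  "rows": [
    [6, [37, -82.5, 0], [0, 0, 0.337]],
    [6, [37, -82.5, 0], [0, 0, 0.337]],
    [6, [37, -82.5, 0], [0, 0, 0.337]],
    [6, [37, -82.5, 0], [0, 0, 0.337]],
    [6, [37, -82.5, 0], [0, 0, 0.337]],
    [6, [37, -82.5, 0], [0, 0, 0.337]],
    [6, [37, -82.5, 0], [0, 0, 0.337]],
    [6, [37, -82.5, 0], [0, 0, 0.337]]
  ]
}}

```text
time: 3.32
tool_pos: [0.2963, 0.2219, 0.1763]
ee_rot: [3.141, 0.001, -3.099]
wrist_force: [1.1, -0.0, -0.2]
width: 0.0601
```

Emit:
{"name": "play_rows", "arguments": {
  "rows": [
    [6, [23.4, -52.1, 0], [0, 0, 0]],
    [6, [23.4, -52.1, 0], [0, 0, 0]],
    [6, [23.4, -52.1, 0], [0, 0, 0]],
    [6, [23.4, -52.1, 0], [0, 0, 0]],
    [6, [23.4, -52.1, 0], [0, 0, 0]],
    [6, [23.4, -52.1, 0], [0, 0, 0]],
    [6, [23.4, -52.1, 0], [0, 0, 0]],
    [6, [23.4, -52.1, 0], [0, 0, 0]]
  ]
}}

```text
time: 3.98
tool_pos: [0.4331, -0.0827, 0.1764]
ee_rot: [-3.142, 0.001, -3.101]
wrist_force: [1.2, 0.8, 1.4]
width: 0.0601
```

Emit:
{"name": "play_rows", "arguments": {
  "rows": [
    [6, [9.8, -21.7, 0], [0, 0, 0]],
    [6, [9.8, -21.7, 0], [0, 0, 0]],
    [6, [9.8, -21.7, 0], [0, 0, 0]],
    [6, [9.8, -21.7, -4], [0, 0, 0]],
    [6, [9.8, -21.7, -8], [0, 0, 0]],
    [6, [9.8, -21.7, -10], [0, 0, 0]],
    [6, [9.8, -21.7, -10], [0, 0, 0]],
    [6, [9.8, -21.7, -10], [0, 0, 0]]
  ]
}}

```text
time: 4.65
tool_pos: [0.5274, -0.2982, 0.0679]
ee_rot: [3.135, -0.01, -3.103]
wrist_force: [-1.9, 0.3, -0.8]
width: 0.0598
```

Emit:
{"name": "play_rows", "arguments": {
  "rows": [
    [6, [0, 0, -4], [0, 0, 0]],
    [6, [0, 0, -6.8], [0, 0, 0]],
    [6, [0, 0, -6.8], [0, 0, 0]],
    [6, [0, 0, -6.8], [0, 0, 0]],
    [0, [0, 0, -6.8], [0, 0, 0]],
    [0, [0, 0, -6.8], [0, 0, 0]],
    [0, [0, 0, -6.8], [0, 0, 0]],
    [0, [0, 0, -6.8], [0, 0, 0]]
  ]
}}

```text
time: 5.32
tool_pos: [0.5319, -0.2982, 0.0105]
ee_rot: [-3.139, 0.003, -3.1]
wrist_force: [0.6, -0.1, -0.3]
width: 0.0367
```

Emit:
{"name": "play_rows", "arguments": {
  "rows": [
    [3, [0, 0, -0.6], [0, 0, 0]],
    [3, [0, 0, -0.6], [0, 0, 0]],
    [0, [0, 0, -0.6], [0, 0, 0]],
    [0, [0, 0, -0.6], [0, 0, 0]],
    [0, [0, 0, -0.6], [0, 0, 0]],
    [0, [0, 0, -0.6], [0, 0, 0]],
    [0, [0, 0, -0.6], [0, 0, 0]],
    [0, [0, 0, -0.6], [0, 0, 0]]
  ]
}}

```text
time: 5.98
tool_pos: [0.5307, -0.2975, 0.0021]
ee_rot: [3.142, 0.0, -3.1]
wrist_force: [0.4, 0.2, -0.7]
width: 0.0004
```

```bash
python3 - <<'E'
from h import *
a=snapshot('top');b=snapshot('scene')
f=lambda s,r0,c0:cv2.resize(s['pixels'][r0:r0+80,c0:c0+80,::-1],None,fx=5,fy=5,interpolation=cv2.INTER_CUBIC)
cv2.imwrite('pics/g.png',np.hstack([f(a,180,340),f(b,210,140)]))
print(proj(a,[.5307,-.2975,.002]),proj(b,[.5307,-.2975,.002]))
o=get_obs();print(o['width'])
E
```

```text
[[222.70139981 373.74398677]] [[254.90135559 192.63503897]]
0.0006737832287288468
```

View pics/g.png

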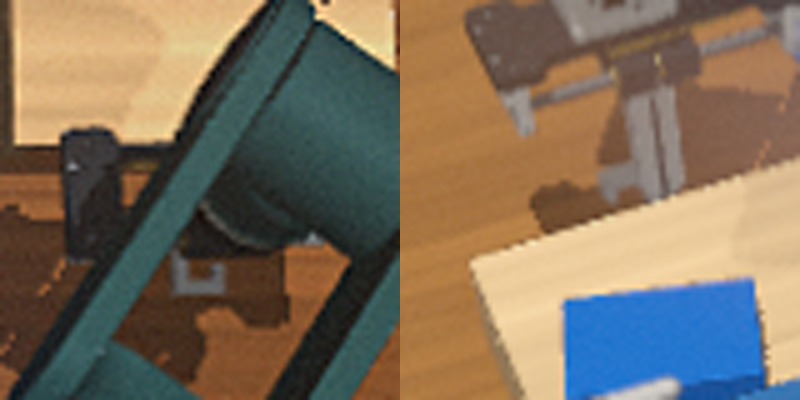

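Emit:
{"name": "play_rows", "arguments": {
  "rows": [
    [0, [-1.5, 0, 0], [0, 0, 0]],
    [0, [-3, 0, 0], [0, 0, 0]],
    [0, [-4, 0, 0], [0, 0, 0]],
    [0, [-4, 0, 0], [0, 0, 0]]
  ]
}}

```text
time: 6.42
tool_pos: [0.4891, -0.2974, 0.002]
ee_rot: [3.141, -0.001, -3.101]
wrist_force: [-0.2, -0.9, 0.0]
width: 0.0007
```

```bash
python3 - <<'E'
from h import *
o=get_obs();print(o['width'],o['tool_pos'],o['wrist_force'])
a=snapshot('top');b=snapshot('scene')
f=lambda s,r0,c0:cv2.resize(s['pixels'][r0:r0+80,c0:c0+80,::-1],None,fx=5,fy=5,interpolation=cv2.INTER_CUBIC)
cv2.imwrite('pics/g2.png',np.hstack([f(a,190,340),f(b,210,140)]))
E
```

```text
0.0006932213504430762 [ 0.48905301 -0.29740416  0.00195172] [-0.2345219  -0.85285136  0.02873463]
```

View pics/g2.png

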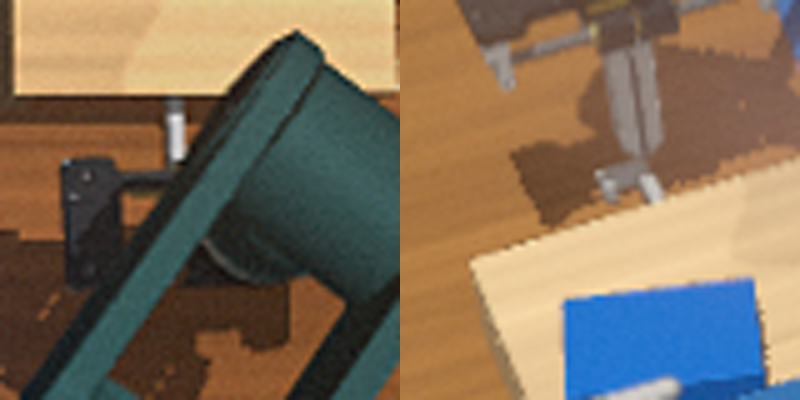

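```bash
python3 - <<'E'
from h import *
b=snapshot('scene');a=snapshot('top')
for P in([.489,-.2974,.002],[.484,-.30,.012],[.484,-.325,.012],[.565,-.298,.012]):
    p=proj(b,P)[0];print(P,'scene crop',(p[1]-140+.5)*5+400,(p[0]-210+.5)*5,'top',proj(a,P)[0])
o=get_obs();print(o['joint_positions'],o['tool_pos'])
E
```

```text
[0.489, -0.2974, 0.002] scene crop 644.8210034217942 182.53830785213083 top [236.9883866  373.84309648]
[0.484, -0.3, 0.012] scene crop 636.3496890516078 166.07039005959223 top [238.51211399 375.40636199]
[0.484, -0.325, 0.012] scene crop 595.8199685161561 177.68924155951254 top [238.57304828 383.96390031]
[0.565, -0.298, 0.012] scene crop 681.0617669983985 252.53791497390722 top [210.62955711 374.44499403]
[-6.43584403e-01  2.36571634e-01  1.55277362e+00  3.58415241e-04
  1.35132681e+00 -2.25574966e+00] [ 0.49134363 -0.29765102  0.00229133]
```

Emit:
{"name": "play_rows", "arguments": {
  "rows": [
    [2, [0, 0, 2], [0, 0, 0]],
    [4, [-2, 0, 6], [0, 0, 0]],
    [4, [-8, 0, 8], [0, 0, 0]],
    [4, [-12, 0, 4], [0, 0, 0]],
    [4, [-12, 0, 2], [0, 0, 0]],
    [4, [-12, 0, 2], [0, 0, 0]],
    [4, [-12, 0, 2], [0, 0, 0]]
  ]
}}

```text
time: 7.2
tool_pos: [0.368, -0.295, 0.0189]
ee_rot: [3.136, -0.004, -3.102]
wrist_force: [1.1, 0.5, 0.8]
width: 0.0396
```

```bash
python3 - <<'E'
from h import *
o=get_obs();print(o['width'],o['tool_pos'],o['ee_rot'])
a=snapshot('top');b=snapshot('scene')
def f(s,P,c=None,w=50,z=8):
    p=proj(s,P)[0];r0,c0=int((c or p)[0])-w//2,int((c or p)[1])-w//2
    g=cv2.resize(s['pixels'][r0:r0+w,c0:c0+w,::-1],None,fx=z,fy=z,interpolation=cv2.INTER_CUBIC)
    cv2.drawMarker(g,(int((p[1]-c0+.5)*z),int((p[0]-r0+.5)*z)),(0,255,0),0,14,1);return g
cv2.imwrite('pics/g3.png',np.hstack([f(a,[.49,-.2995,.016],[225,377]),f(b,o['tool_pos'])]))
E
```

```text
0.03963931252258743 [ 0.36797667 -0.29496313  0.01892552] [ 3.13585325 -0.00435851 -3.10185699]
```

View pics/g3.png

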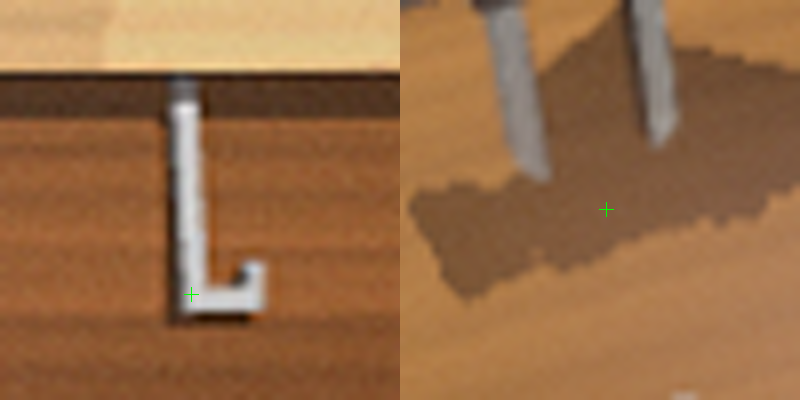

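```bash
python3 - <<'E'
from h import *
b=snapshot('scene');o=get_obs();t=o['tool_pos'];print(t)
p=proj(b,t)[0]
for d in (0,.01,.015,.02,.025): print(d,(proj(b,t+[0,0,d])[0]-p)*8,(proj(b,t-[d,0,0])[0]-p)*8)
E
```

```text
[ 0.37352854 -0.29939045  0.02445009]
0 [0. 0.] [0. 0.]
0.01 [-19.99910109  -3.07318851] [-14.95975012  -7.02668045]
0.015 [-30.0568603   -4.61598189] [-22.38968958 -10.51470828]
0.02 [-40.15364043  -6.16291227] [-29.78659269 -13.98600172]
0.025 [-50.28960311  -7.71398254] [-37.15064855 -17.44066523]
```

Emit:
{"name": "play_rows", "arguments": {
  "rows": [
    [4, [2, 0, 4], [0, 0, 0]],
    [4, [6, 0, 6], [0, 0, 0]],
    [4, [10, 0, 6], [0, 0, 0]],
    [4, [14, 0, 6], [0, 0, 0]],
    [4, [15.7, 0, 4], [0, 0, 0]],
    [4, [15.7, 0, 1], [0, 0, 0]],
    [4, [15.7, 0, -2], [0, 0, 0]],
    [4, [15.7, 0, -2.4], [0, 0, 0]]
  ]
}}

```text
time: 8.02
tool_pos: [0.5277, -0.2956, -0.0064]
ee_rot: [3.137, -0.005, -3.098]
wrist_force: [-1.3, 0.1, -1.4]
width: 0.0398
```

Emit:
{"name": "play_rows", "arguments": {
  "rows": [
    [4, [0, 0, 0], [0, 0, 0]],
    [4, [0, 0, -0.3], [0, 0, 0]],
    [4, [0, 0, -0.5], [0, 0, 0]],
    [4, [0, 0, -0.5], [0, 0, 0]]
  ]
}}

```text
time: 8.35
tool_pos: [0.5291, -0.2985, -0.0046]
ee_rot: [-3.139, 0.003, -3.101]
wrist_force: [-0.8, -0.6, 0.0]
width: 0.0402
```

Emit:
{"name": "play_rows", "arguments": {
  "rows": [
    [4, [0, 0, -0.3], [0, 0, 0]],
    [4, [0, 0, -0.6], [0, 0, 0]],
    [4, [0, 0, -0.8], [0, 0, 0]],
    [4, [0, 0, -0.8], [0, 0, 0]],
    [4, [0, 0, -0.8], [0, 0, 0]]
  ]
}}

```text
time: 8.77
tool_pos: [0.5274, -0.2974, -0.0152]
ee_rot: [3.141, -0.0, -3.101]
wrist_force: [-0.7, -0.1, 0.1]
width: 0.0399
```

Emit:
{"name": "play_rows", "arguments": {
  "rows": [
    [2, [0, 0, 0], [0, 0, 0]],
    [0, [0, 0, 0], [0, 0, 0]],
    [0, [0, 0, 0], [0, 0, 0]],
    [0, [0, 0, 0], [0, 0, 0]],
    [0, [0, 0, 0], [0, 0, 0]],
    [0, [0, 0, 0], [0, 0, 0]]
  ]
}}

```text
time: 9.27
tool_pos: [0.5277, -0.2976, -0.0149]
ee_rot: [-3.141, 0.0, -3.1]
wrist_force: [0.3, -0.6, 0.3]
width: 0.0075
```

Emit:
{"name": "play_rows", "arguments": {
  "rows": [
    [0, [-2, -0.1, 0.1], [0, 0, 0]],
    [0, [-5, -0.2, 0.1], [0, 0, 0]],
    [0, [-8, -0.3, 0.1], [0, 0, 0]],
    [0, [-11, -0.4, 0.1], [0, 0, 0]],
    [0, [-14, -0.5, 0.1], [0, 0, 0]],
    [0, [-16, -0.6, 0.1], [0, 0, 0]],
    [0, [-16, -0.6, 0.1], [0, 0, 0]],
    [0, [-16, -0.6, 0.1], [0, 0, 0]]
  ]
}}

```text
time: 9.93
tool_pos: [0.367, -0.3035, -0.014]
ee_rot: [3.141, 0.0, -3.102]
wrist_force: [0.5, -0.4, -0.7]
width: 0.0072
```

Emit:
{"name": "play_rows", "arguments": {
  "rows": [
    [0, [0, 0, -0.1], [0, 0, 0]],
    [4, [0, 0, -0.1], [0, 0, 0]],
    [6, [0, 0, -0.1], [0, 0, 0]],
    [6, [0, 0, 1], [0, 0, 0]],
    [6, [0, 0, 4], [0, 0, 0]],
    [6, [4, 0, 6], [0, 0, 0]],
    [6, [8, 0, 6], [0, 0, 0]],
    [6, [11, 0, 6], [0, 0, 0]]
  ]
}}

```text
time: 10.6
tool_pos: [0.4822, -0.3046, 0.05]
ee_rot: [-3.137, 0.006, -3.1]
wrist_force: [0.5, 0.5, -0.3]
width: 0.0506
```

```bash
python3 - <<'E'
from h import *
o=get_obs();print(o['width'],o['tool_pos'])
for c in('scene','top'):
    s=snapshot(c)
    for n in('hook','hook_end'):
        for k in silhouettes(c,n)[:2]:
            m=k['mask'];r=cv2.minAreaRect(np.argwhere(m)[:,::-1].astype(np.float32));print(c,n,round(k['confidence'],2),m.sum(),r,ray(s,k['point'],.02))
    hsv=cv2.cvtColor(s['pixels'],cv2.COLOR_RGB2HSV);h=hsv[...,0]
    m=((h<6)|(h>174))&(hsv[...,1]>150)&(hsv[...,2]>60)
    n,l,st,ce=cv2.connectedComponentsWithStats(m.astype(np.uint8))
    for i in range(1,n):
        if st[i,4]>25: print(c,st[i],ce[i],ray(s,ce[i][::-1],.024))
    if c=='top':a=s
    else:b=s
g=lambda s,P,w=100:(lambda p:cv2.resize(s['pixels'][int(p[0])-w//2:int(p[0])+w//2,int(p[1])-w//2:int(p[1])+w//2,::-1],None,fx=4,fy=4,interpolation=cv2.INTER_CUBIC))(proj(s,P)[0])
cv2.imwrite('pics/k.png',np.hstack([g(a,[.45,-.3,.02]),g(b,[.45,-.3,.02])]))
E
```

```text
0.05056939678944634 [ 0.4822276  -0.30461032  0.04997591]
scene hook 0.72 231 ((179.87371826171875, 230.42665100097656), (43.78800582885742, 9.039769172668457), 56.7251091003418) [ 0.46587379 -0.30252106  0.02      ]
scene hook_end 0.84 259 ((179.8846435546875, 230.91946411132812), (44.62405014038086, 9.614550590515137), 56.72511291503906) [ 0.47653952 -0.30694162  0.02      ]
scene hook_end 0.29 907 ((192.0135040283203, 280.0810852050781), (28.769821166992188, 40.4421501159668), 80.53767395019531) [ 0.63846821 -0.33360247  0.02      ]
scene [ 448  221   63   56 2054] [480.52336904 246.60856865] [0.8740371  0.48071368 0.024     ]
scene [107 230   9   9  72] [111.16666667 233.97222222] [ 0.3660573  -0.50261843  0.024     ]
scene [180 230  15  21 150] [186.59333333 241.06666667] [ 0.4901152  -0.30103658  0.024     ]
top hook 0.53 109 ((376.1717224121094, 266.3537292480469), (5.821401596069336, 27.073505401611328), 4.5739216804504395) [ 0.41427818 -0.30509099  0.02      ]
top [  90   76   54   38 1361] [119.4188097   97.49375459] [0.89398442 0.45596931 0.024     ]
top [457 222  10   9  73] [461.31506849 225.98630137] [ 0.52131229 -0.55142323  0.024     ]
```

View pics/k.png

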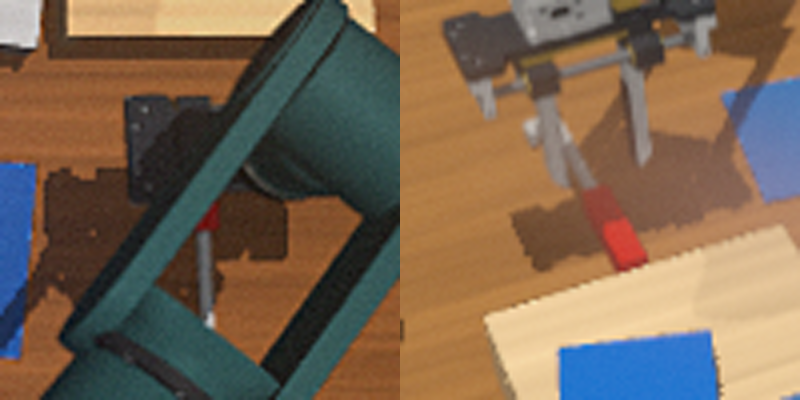

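Emit:
{"name": "play_rows", "arguments": {
  "rows": [
    [6, [0, 0.5, 0], [0, 0, 0]],
    [6, [0, 0.5, -2], [0, 0, 0]],
    [6, [0, 0.5, -2], [0, 0, 0]],
    [6, [0, 0.5, -2], [0, 0, 0]]
  ]
}}

```text
time: 11.23
tool_pos: [0.4759, -0.2976, 0.0251]
ee_rot: [3.139, -0.002, -3.101]
wrist_force: [-0.2, 0.2, 0.1]
width: 0.0601
```

Emit:
{"name": "play_rows", "arguments": {
  "rows": [
    [6, [0, -0.1, -2], [0, 0, 0]],
    [6, [0, -0.1, -4], [0, 0, 0]],
    [6, [0, -0.1, -4], [0, 0, 0]],
    [4, [0, -0.1, -4], [0, 0, 0]],
    [1, [0, -0.1, -4], [0, 0, 0]],
    [1, [0, -0.1, -4], [0, 0, 0]],
    [1, [0, -0.1, -4], [0, 0, 0]],
    [1, [0, -0.1, -4], [0, 0, 0]]
  ]
}}

```text
time: 11.9
tool_pos: [0.4783, -0.3, -0.0127]
ee_rot: [-3.14, 0.002, -3.1]
wrist_force: [-0.2, -0.1, 0.1]
width: 0.03
```

Emit:
{"name": "play_rows", "arguments": {
  "rows": [
    [1, [0, 0, 0], [0, 0, 0]],
    [1, [0, 0, -0.1], [0, 0, 0]],
    [1, [0, 0, -0.1], [0, 0, 0]],
    [1, [0, 0, -0.1], [0, 0, 0]]
  ]
}}

```text
time: 12.23
tool_pos: [0.4781, -0.2997, -0.0133]
ee_rot: [-3.141, 0.001, -3.1]
wrist_force: [-1.5, 1.6, 5.9]
width: 0.0217
```

Emit:
{"name": "play_rows", "arguments": {
  "rows": [
    [1, [0, 0, 2], [0, 0, 0]],
    [1, [0, 0, 5], [0, 0, 0]],
    [1, [0, 0, 9], [0, 0, 0]],
    [1, [0, 0, 12], [0, 0, 0]],
    [1, [-2, 0, 15], [0, 0, -0.12]],
    [1, [-4, 2, 15], [0, 0, -0.24]],
    [1, [-5, 4, 15], [0, 0, -0.36]],
    [1, [-6, 6, 15], [0, 0, -0.48]]
  ]
}}

```text
time: 12.9
tool_pos: [0.4169, -0.2391, 0.1355]
ee_rot: [3.142, 0.001, 2.696]
wrist_force: [-0.3, 0.7, -0.8]
width: 0.0216
```

Emit:
{"name": "play_rows", "arguments": {
  "rows": [
    [1, [0, 1, 0], [0, 0, -0.12]],
    [1, [0, 3, 0], [0, 0, -0.24]],
    [1, [1, 5, 0], [0, 0, -0.36]],
    [1, [2, 6, 0], [0, 0, -0.48]],
    [1, [3, 8, 0], [0, 0, -0.6]],
    [1, [4, 9, 0], [0, 0, -0.72]],
    [1, [5, 10, 0], [0, 0, -0.84]],
    [1, [6, 11, 0], [0, 0, -0.96]]
  ]
}}

```text
time: 13.57
tool_pos: [0.4777, -0.1286, 0.1345]
ee_rot: [-3.141, -0.0, 1.737]
wrist_force: [0.2, -0.1, -1.6]
width: 0.0217
```

Emit:
{"name": "play_rows", "arguments": {
  "rows": [
    [1, [1, 1, 0], [0, 0, -0.12]],
    [1, [2, 2, 0], [0, 0, -0.24]],
    [1, [3, 3, 0], [0, 0, -0.36]],
    [1, [4.4, 3, 0], [0, 0, -0.48]],
    [1, [4.4, 3, -2], [0, 0, -0.522]],
    [1, [4.4, 3, -5], [0, 0, -0.522]],
    [1, [4.4, 3, -7], [0, 0, -0.522]],
    [1, [4.4, 3, -7], [0, 0, -0.522]]
  ]
}}

```text
time: 14.23
tool_pos: [0.5173, -0.0982, 0.059]
ee_rot: [-3.13, 0.001, 1.221]
wrist_force: [-0.9, 1.2, -2.3]
width: 0.0216
```

```bash
python3 - <<'E'
from h import *
a=snapshot('top');b=snapshot('scene')
o=get_obs();print(o['width'],o['tool_pos'],o['ee_rot'],o['wrist_force'])
f=lambda s,r0,c0,w=100,z=4:cv2.resize(s['pixels'][r0:r0+w,c0:c0+w,::-1],None,fx=z,fy=z,interpolation=cv2.INTER_CUBIC)
cv2.imwrite('pics/m.png',np.hstack([f(a,160,180),f(b,175,235)]))
for c,s in(('top',a),('scene',b)):
    for n in('hook','headstock'):
        for k in silhouettes(c,n)[:2]:print(c,n,round(k['confidence'],2),k['mask'].sum(),k['point'])
E
```

```text
0.02163212971061393 [ 0.52079746 -0.0992265   0.06418999] [-3.13902919e+00  2.22360858e-04  1.22083739e+00] [ 0.79181281 -0.61917633 -1.33730517]
top hook 0.59 154 [206.8, 269.0]
top hook 0.33 3932 [182.9, 371.2]
top headstock 0.61 4697 [201.4, 221.6]
top headstock 0.29 1394 [271.5, 162.7]
scene hook 0.65 478 [209.0, 264.7]
scene hook 0.36 711 [147.6, 390.6]
```

View pics/m.png

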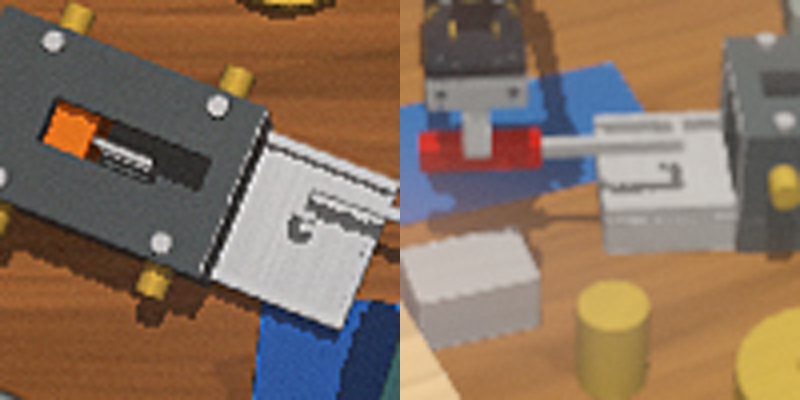

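```bash
python3 - <<'E'
from fit import *
a=snapshot('top');b=snapshot('scene')
o=get_obs();t=o['tool_pos'];y=o['ee_rot'][2];print(t,y)
H=np.array([.5588,.094]);ps=1.217
R=np.array([[np.cos(ps),np.sin(ps)],[-np.sin(ps),np.cos(ps)]])
hf=lambda w:np.round((R@(np.array(w)[:2]-H))*1000,1)
pa=lambda x,y:(160+y/4-.5,180+x/4-.5)
pb=lambda x,y:(175+y/4-.5,235+(x-400)/4-.5)
for n,(x,yy),z in(('win x20 y-16',(213,160),.114),('win x20 y16',(200,190),.114),('endcorner -100,56',(343,328),.046),('mouth 0,56',(215,278),.046),('-100,-56',(398,182),.046),('looptip y0',(153,163),.084),('orange front bot',(92,155),.092),('orange front top',(100,125),.092)):print(n,hf(ray(a,pa(x,yy),z)))
print('face corner 0,-62',hf(ray(a,pa(270,112),.114)))
zm=t[2]+.0253
u=np.array([np.cos(y),np.sin(y)])
tip=np.r_[t[:2]+.154*u,zm];print('tip head',hf(tip),zm)
p=proj(a,tip)[0];print('top crop',(p[1]-180+.5)*4,(p[0]-160+.5)*4)
p=proj(b,tip)[0];print('scene crop',(p[1]-235+.5)*4+400,(p[0]-175+.5)*4)
for x in(683,):print('scene tip as head',hf(ray(b,pb(683,147),zm)),hf(ray(b,pb(541,148),zm)), 'rear',hf(ray(b,pb(420,150),zm)))
E
```

```text
[ 0.52270956 -0.09981217  0.06676162] 1.2207611079088305
win x20 y-16 [ 17.4 -15.8]
win x20 y16 [18.1  6.2]
endcorner -100,56 [-102.6   55.7]
mouth 0,56 [-6.1 54.9]
-100,-56 [-102.   -54.3]
looptip y0 [58.9 -2.1]
orange front bot [98.8  8.3]
orange front top [101.4 -12.9]
face corner 0,-62 [ -6.7 -60. ]
tip head [-40.3 -32.7] 0.09206162219981186
top crop 303.0793249500987 171.13135648459513
scene crop 685.8038335349897 138.93312643196066
scene tip as head [-43.4 -42. ] [-147.   -35.8] rear [-235.2  -32. ]
```

```bash
python3 - <<'E'
from fit import *
a=snapshot('top');b=snapshot('scene')
o=get_obs();t=o['tool_pos'];y=o['ee_rot'][2];print(t,y)
H=np.array([.5588,.094])-.0025*np.array([np.cos(1.217),np.sin(1.217)]);ps=1.217
R=np.array([[np.cos(ps),np.sin(ps)],[-np.sin(ps),np.cos(ps)]])
k=silhouettes('top','hook')[0];q=np.argwhere(k['mask']);zm=.086
w=np.array([R@(ray(a,i,zm)[:2]-H) for i in q])*1000
print(k['confidence'],len(q));
for lo in range(-130,0,10):
    s=w[(w[:,0]>=lo)&(w[:,0]<lo+10)]
    if len(s):print(lo,len(s),s[:,1].min().round(),s[:,1].max().round(),s[:,1].mean().round(1))
g=a['pixels'][195:240-15,240:285,::-1].astype(float)
g=np.clip((g-90)*1.6,0,255).astype(np.uint8)
f=10;g=cv2.resize(g,None,fx=f,fy=f,interpolation=cv2.INTER_CUBIC)
u=np.array([np.cos(y),np.sin(y)]);org=np.r_[t[:2]+.004*u,t[2]+.0133]
P=[[.045,-.004,.018],[.15,-.004,.018],[.15,.025,.018],[.133,.025,.018],[.133,.019,.018],[.142,.019,.018],[.142,.004,.018],[.045,.004,.018]]
q=proj(a,T([org[0],org[1],y],P)+[0,0,org[2]])[:,::-1]
cv2.polylines(g,[((q-[240,195]+.5)*f).astype(np.int32)],True,(0,0,255),1)
cv2.imwrite('pics/z.png',g)
E
```

```text
[ 0.52224244 -0.09971349  0.06609717] 1.2206840276897346
0.7 27
-130 1 -34.0 -34.0 -33.8
-120 8 -36.0 -31.0 -33.4
-110 4 -35.0 -31.0 -33.4
-60 2 -34.0 -31.0 -32.3
-50 12 -35.0 -22.0 -29.2
```

View pics/z.png

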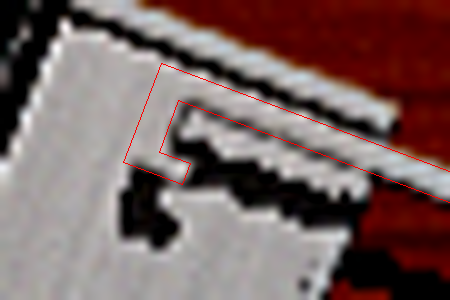

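Emit:
{"name": "play_rows", "arguments": {
  "rows": [
    [1, [0.3, -0.1, -1.2], [0, 0, 0]],
    [1, [0.3, -0.1, -2.4], [0, 0, 0]],
    [1, [0.3, -0.1, -2.4], [0, 0, 0]],
    [1, [0.3, -0.1, -2.4], [0, 0, 0]]
  ]
}}

```text
time: 15.12
tool_pos: [0.5231, -0.1, 0.0388]
ee_rot: [-3.137, 0.0, 1.221]
wrist_force: [0.6, 0.0, -1.6]
width: 0.0214
```

Emit:
{"name": "play_rows", "arguments": {
  "rows": [
    [1, [0.7, 1.9, 0], [0, 0, 0]],
    [1, [1.4, 3.8, 0], [0, 0, 0]],
    [1, [2.1, 5.6, 0], [0, 0, 0]],
    [1, [2.8, 7.5, 0], [0, 0, 0]],
    [1, [2.8, 7.5, 0], [0, 0, 0]]
  ]
}}

```text
time: 15.53
tool_pos: [0.5537, -0.0224, 0.0411]
ee_rot: [3.141, -0.002, 1.224]
wrist_force: [0.2, 0.0, -1.6]
width: 0.0216
```

Emit:
{"name": "play_rows", "arguments": {
  "rows": [
    [1, [0.5, 1.4, 0], [0, 0, 0]],
    [1, [1.0, 2.8, 0], [0, 0, 0]],
    [1, [1.6, 4.3, 0], [0, 0, 0]],
    [1, [1.6, 4.3, 0], [0, 0, 0]],
    [1, [1.6, 4.3, 0], [0, 0, 0]]
  ]
}}

```text
time: 15.95
tool_pos: [0.5685, 0.0173, 0.0409]
ee_rot: [-3.141, 0.001, 1.222]
wrist_force: [0.1, -0.5, -1.6]
width: 0.0214
```

```bash
python3 - <<'E'
from fit import *
a=snapshot('top')
o=get_obs();print(o['tool_pos'],o['ee_rot'],o['wrist_force'])
H=np.array([.5579,.0917]);ps=1.217
R=np.array([[np.cos(ps),np.sin(ps)],[-np.sin(ps),np.cos(ps)]])
d=R@(o['tool_pos'][:2]-H);print('tool head',d,'tip',d[0]+.151)
g=a['pixels'][178:218,183:243,::-1];g=np.clip(g.astype(float)*1.6,0,255).astype(np.uint8)
cv2.imwrite('pics/w.png',cv2.resize(g,None,fx=10,fy=10,interpolation=cv2.INTER_CUBIC))
def px(x,y,z):
    w=H+R.T@np.array([x,y]);p=proj(a,[*w,z])[0];return np.round([(p[1]-183+.5)*10,(p[0]-178+.5)*10])
print('prong tip predicted',px(.085,-.011,.069),'loop tip',px(.061,-.002,.084),'loop root',px(.103,-.002,.084))
hsv=cv2.cvtColor(a['pixels'],cv2.COLOR_RGB2HSV);m=(hsv[...,0]>5)&(hsv[...,0]<16)&(hsv[...,1]>200)&(hsv[...,2]>130)
q=np.argwhere(m[175:215,180:240])+[175,180];w=np.array([R@(ray(a,k,.092)[:2]-H) for k in q]);print('orange',len(q),w.min(0),w.max(0))
E
```

```text
[0.56836003 0.01675867 0.04092038] [-3.14145655e+00  1.10938119e-03  1.22097541e+00] [-0.25025355  0.31458851 -2.66274343]
tool head [-0.06667578 -0.03577646] tip 0.08432421630716383
prong tip predicted [291. 175.] loop tip [353. 228.] loop root [212. 175.]
orange 109 [ 0.10538235 -0.01724994] [0.13524557 0.01141323]
```

View pics/w.png

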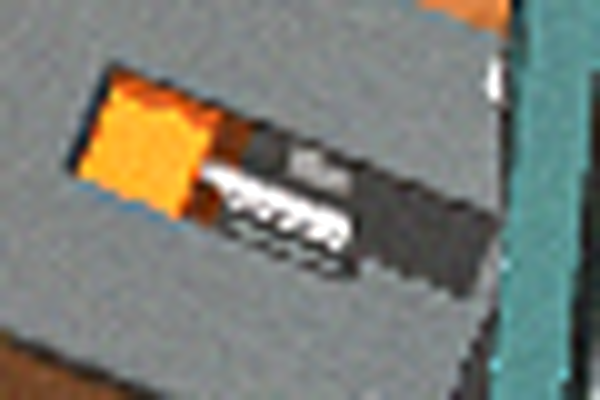

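Emit:
{"name": "play_rows", "arguments": {
  "rows": [
    [1, [0.3, 0.8, 0], [0, 0, 0]],
    [1, [0.3, 0.8, 0], [0, 0, 0]],
    [1, [-0.2, 1.0, 0], [0, 0, 0]],
    [1, [-0.8, 1.2, 0], [0, 0, 0]],
    [1, [-1.4, 1.4, 0], [0, 0, 0]],
    [1, [-1.8, 1.6, 0], [0, 0, 0]],
    [1, [-1.8, 1.6, 0], [0, 0, 0]],
    [1, [-1.8, 1.6, 0], [0, 0, 0]]
  ]
}}

```text
time: 16.67
tool_pos: [0.5504, 0.0336, 0.0412]
ee_rot: [3.141, 0.0, 1.221]
wrist_force: [-0.3, 0.6, -2.1]
width: 0.0215
```

```bash
cat > st.py <<'E'
from fit import *
H=np.array([.5579,.0917]);ps=1.217
R=np.array([[np.cos(ps),np.sin(ps)],[-np.sin(ps),np.cos(ps)]])
def status():
    a=snapshot('top');o=get_obs();d=R@(o['tool_pos'][:2]-H)
    print('tool',o['tool_pos'],'head',d.round(4),'tip',d[0]+.151,'F head',R@o['wrist_force'][:2],o['wrist_force'][2],'t',o['time'])
    hsv=cv2.cvtColor(a['pixels'],cv2.COLOR_RGB2HSV);m=(hsv[...,0]>5)&(hsv[...,0]<16)&(hsv[...,1]>200)&(hsv[...,2]>130)
    q=np.argwhere(m[170:260,180:300])+[170,180];w=np.array([R@(ray(a,k,.092)[:2]-H) for k in q])
    if len(w):print('orange',len(q),w.min(0).round(4),w.max(0).round(4))
    return a
E
python3 - <<'E'
from st import *
a=status()
g=a['pixels'][185:213,200:226]
print(g.mean(2).astype(int)[::1])
E
```

```text
tool [0.55065075 0.0335246  0.04121846] head [-0.0571 -0.0134] tip 0.09391615914169706 F head [-0.2154985   1.10393076] -2.4449159553756603 t 16.7167
orange 110 [ 0.1054 -0.0172] [0.1352 0.0114]
[[ 88  83  89  86  85  82  85  85  87  83  86  84  79  82  83  83  86  79
   87  84  84  84  88  83  84  82]
 [ 65  83  81  85  87  87  84  84  87  81  84  88  82  84  85  84  85  82
   84  81  87  86  88  85  89  91]
 [ 53  52  65  78  84  81  87  81  83  84  86  83  81  81  85  86  84  89
   86  90  85  84  83  84  85  89]
 [ 73  65  55  34  35  62  86  87  88  86  88  86  85  86  84  83  86  82
   84  85  85  87  87  84  85  65]
 [135  85  65  68  68  37  33  62  79  86  85  89  84  86  81  86  83  87
   82  87  84  76  89  85  89  66]
 [126 131  77  81  55  40  42  32  23  30  60  83  88  88  85  89  84  81
   81  83  88  87  85  85  89  69]
 [122 125 130 136  51  34  35  38  43  49  36  34  62  83  80  93  90  87
   82  81  84  87  83  85  90  57]
 [125 124 128 117  42  37  41  41  41  79  63  57  43  23  29  63  82  86
   90  86  91  82  89  86  92  47]
 [124 121 124  73  32  28  30  36
[... 1447 characters left out ...]
91  92  73
   86  86  78  81  86  87  85  68]
 [ 86  81  86  86  78  85  84  88  82  83  81  83  88  84  84  88  84  81
   84  82  79  82  79  84  83  85]
 [ 83  82  83  86  86  82  83  83  83  85  81  85  84  84  81  87  86  87
   80  83  83  85  87  78  85  76]
 [ 83  87  82  86  84  83  80  81  84  85  84  85  78  87  83  84  81  84
   82  86  85  80  81  86  84  59]
 [ 82  83  85  83  85  86  81  82  81  84  84  87  90  80  83  86  80  85
   90  82  87  86  80  83  82  65]
 [ 81  84  84  79  83  83  80  84  82  81  84  85  84  80  84  83  84  83
   83  81  82  92  81  85  85  62]
 [ 86  85  84  85  82  87  85  87  86  77  86  84  81  83  88  82  82  86
   82  80  86  84  85  85  87  65]]
```

Emit:
{"name": "play_rows", "arguments": {
  "rows": [
    [1, [-0.35, -0.94, 0], [0, 0, 0]],
    [1, [-0.52, -1.41, 0], [0, 0, 0]],
    [1, [-0.69, -1.88, 0], [0, 0, 0]],
    [1, [-0.94, -2.53, 0], [0, 0, 0]],
    [1, [-1.28, -3.47, 0], [0, 0, 0]],
    [1, [-1.63, -4.41, 0], [0, 0, 0]],
    [1, [-1.98, -5.35, 0], [0, 0, 0]],
    [1, [-1.98, -5.35, 0], [0, 0, 0]]
  ]
}}

```text
time: 17.38
tool_pos: [0.53, -0.0224, 0.041]
ee_rot: [3.142, 0.002, 1.219]
wrist_force: [-0.1, -0.5, -1.2]
width: 0.0214
```

```bash
python3 -c "
from st import *
status()"
```

```text
tool [ 0.53040388 -0.02145762  0.04108795] head [-0.1157 -0.0134] tip 0.035324540079492275 F head [-0.29971206 -0.01875239] -1.2538237954056428 t 17.4333
orange 179 [ 0.0649 -0.017 ] [0.1131 0.0122]
```

Emit:
{"name": "play_rows", "arguments": {
  "rows": [
    [1, [-0.35, -0.94, 0], [0, 0, 0]],
    [1, [-0.87, -2.35, 0], [0, 0, 0]],
    [1, [-1.39, -3.75, 0], [0, 0, 0]],
    [1, [-1.91, -5.16, 0], [0, 0, 0]],
    [1, [-2.43, -6.57, 0], [0, 0, 0]],
    [1, [-2.95, -7.97, 0], [0, 0, 0]],
    [1, [-3.12, -8.44, 0], [0, 0, 0]],
    [1, [-3.12, -8.44, 0], [0, 0, 0]]
  ]
}}

```text
time: 18.1
tool_pos: [0.4993, -0.1055, 0.0411]
ee_rot: [3.141, 0.0, 1.219]
wrist_force: [-0.4, -0.2, -1.7]
width: 0.0217
```

```bash
python3 -c "
from st import *
status()"
```

```text
tool [ 0.49950398 -0.1047718   0.04105382] head [-0.2045 -0.0133] tip -0.05353513234652274 F head [-0.17422314 -0.55659001] -2.4801323150750334 t 18.15
orange 250 [-0.0241 -0.0403] [0.0246 0.0383]
```

Emit:
{"name": "play_rows", "arguments": {
  "rows": [
    [1, [-0.35, -0.94, 0], [0, 0, 0]],
    [1, [-0.7, -1.88, 0], [0, 0, 0]],
    [1, [-1.04, -2.81, 0], [0, 0, 0]],
    [1, [-1.39, -3.75, 0], [0, 0, 0]],
    [1, [-1.59, -4.3, 0], [0, 0, 0]],
    [1, [-1.59, -4.3, 0], [0, 0, 0]],
    [1, [-1.59, -4.3, 0], [0, 0, 0]]
  ]
}}

```text
time: 18.73
tool_pos: [0.4835, -0.1482, 0.041]
ee_rot: [3.142, 0.001, 1.22]
wrist_force: [0.1, -0.5, -2.3]
width: 0.0212
```

```bash
python3 -c "
from st import *
status()"
```

```text
tool [ 0.48356145 -0.14781162  0.04101682] head [-0.2504 -0.0132] tip -0.09943272149564494 F head [ 0.05088484 -0.03860368] -1.405836094725406 t 18.7833
orange 515 [-0.0697 -0.0404] [-0.021   0.0382]
```

Emit:
{"name": "play_rows", "arguments": {
  "rows": [
    [1, [0.5, 1.3, 0], [0, 0, 0]],
    [1, [0.5, 1.3, 0], [0, 0, 0]],
    [1, [0.9, 1.15, 0], [0, 0, 0]],
    [1, [1.6, 0.9, 0], [0, 0, 0]],
    [1, [2.3, 0.6, 0], [0, 0, 0]],
    [1, [2.8, 0.45, 0], [0, 0, 0]],
    [1, [2.8, 0.45, 0], [0, 0, 0]],
    [1, [2.8, 0.45, 0], [0, 0, 0]]
  ]
}}

```text
time: 19.45
tool_pos: [0.512, -0.1432, 0.0408]
ee_rot: [-3.141, 0.0, 1.221]
wrist_force: [-0.3, 0.7, -2.5]
width: 0.0216
```

```bash
python3 -c "
from st import *
status()"
```

```text
tool [ 0.51168124 -0.14302544  0.04077333] head [-0.2362 -0.038 ] tip -0.08520054913760483 F head [-0.69639211  0.33717459] -1.6444724440326521 t 19.5
orange 517 [-0.1029 -0.0406] [-0.021   0.0384]
```

Emit:
{"name": "play_rows", "arguments": {
  "rows": [
    [1, [0, 0, 2], [0, 0, 0]],
    [1, [0, 0, 5], [0, 0, 0]],
    [1, [-1, 0, 9], [0, 0, 0]],
    [1, [-4, 1, 9], [0, 0, 0.1]],
    [1, [-7.5, 2, 9], [0, 0, 0.2]],
    [1, [-10.7, 2.8, 8], [0, 0, 0.28]],
    [1, [-10.7, 2.8, 5], [0, 0, 0.28]],
    [1, [-10.7, 2.8, 2], [0, 0, 0.28]]
  ]
}}

```text
time: 20.17
tool_pos: [0.4051, -0.1152, 0.0627]
ee_rot: [3.135, 0.002, 1.501]
wrist_force: [0.7, 0.2, -1.6]
width: 0.021
```

Emit:
{"name": "play_rows", "arguments": {
  "rows": [
    [1, [0, 0, -3], [0, 0, 0]],
    [1, [0, 0, -5.5], [0, 0, 0]],
    [1, [0, 0, -6.3], [0, 0, 0]],
    [1, [0, 0, -6.5], [0, 0, 0]],
    [1, [0, 0, -6.5], [0, 0, 0]]
  ]
}}

```text
time: 20.58
tool_pos: [0.4049, -0.115, -0.0036]
ee_rot: [3.142, 0.0, 1.501]
wrist_force: [-0.7, -1.1, -1.8]
width: 0.0215
```

Emit:
{"name": "play_rows", "arguments": {
  "rows": [
    [1, [0, 0, -0.2], [0, 0, 0]],
    [1, [0, 0, -0.4], [0, 0, 0]],
    [1, [0, 0, -0.5], [0, 0, 0]],
    [1, [0, 0, -0.5], [0, 0, 0]],
    [1, [0, 0, -0.5], [0, 0, 0]]
  ]
}}

```text
time: 21.0
tool_pos: [0.4052, -0.1151, -0.0085]
ee_rot: [3.141, 0.0, 1.501]
wrist_force: [-0.3, -0.2, -2.1]
width: 0.0218
```

Emit:
{"name": "play_rows", "arguments": {
  "rows": [
    [1, [0, 0, -0.1], [0, 0, 0]],
    [1, [0, 0, -0.1], [0, 0, 0]],
    [3, [0, 0, -0.1], [0, 0, 0]],
    [5, [0, 0, -0.1], [0, 0, 0]],
    [5, [0, 0, -0.1], [0, 0, 0]],
    [5, [0, 0, 1], [0, 0, 0]],
    [5, [0, 0, 4], [0, 0, 0]],
    [5, [0, 0, 8], [0, 0, 0]]
  ]
}}

```text
time: 21.67
tool_pos: [0.4018, -0.1136, 0.0686]
ee_rot: [-3.134, -0.003, 1.501]
wrist_force: [0.8, -0.4, -0.4]
width: 0.0499
```

Emit:
{"name": "play_rows", "arguments": {
  "rows": [
    [7, [0, 0, 4], [0, 0, 0]],
    [7, [-2, -1, 8], [0, 0, 0]],
    [7, [-6, -3, 12], [0, 0, -0.1]],
    [7, [-10, -5, 13], [0, 0, -0.2]],
    [7, [-12, -6, 13], [0, 0, -0.33]],
    [7, [-12, -6, 13], [0, 0, -0.33]]
  ]
}}

```text
time: 22.17
tool_pos: [0.2819, -0.1779, 0.2042]
ee_rot: [3.137, 0.004, 1.16]
wrist_force: [1.8, 0.0, -0.1]
width: 0.0701
```

```bash
python3 - <<'E'
from st import *
from scipy.optimize import least_squares
a=status();b=snapshot('scene')
obs=[]
for c,s in(('top',a),('scene',b)):
    for n in('stick_ball','green_mark','jog_box','hook','plug'):
        for k in silhouettes(c,n)[:1]:
            q=np.argwhere(k['mask']);r=cv2.minAreaRect(q[:,::-1].astype(np.float32));print(c,n,round(k['confidence'],2),len(q),q.mean(0).round(1),np.round(r[1],1),round(r[2],1))
    hsv=cv2.cvtColor(s['pixels'],cv2.COLOR_RGB2HSV);r0,r1,c0,c1=(240,300,135,200) if c=='top' else (140,215,320,380)
    sub=hsv[r0:r1,c0:c1];m=((sub[...,0]>50)&(sub[...,0]<80)&(sub[...,1]>150)&(sub[...,2]>70))
    q=np.argwhere(m)+[r0,c0];print(c,'green',len(q),ray(s,q.mean(0),.046))
    d=(sub[...,2]<45).astype(np.uint8);n,l,st,ce=cv2.connectedComponentsWithStats(d)
    for i in range(1,n):
        if st[i,4]>30:print(c,'dark',st[i]+[c0,r0,0,0,0],ce[i]+[c0,r0],ray(s,(ce[i]+[c0,r0])[::-1],.125))
P=[.385,.295,.125]
print('proj box ball',proj(a,P),proj(b,P))
f=lambda s,r0,c0,w,z:cv2.resize(s['pixels'][r0:r0+w,c0:c0+w,::-1],(400,400),interpolation=cv2.INTER_CUBIC)
cv2.imwrite('pics/fin.png',np.hstack([f(a,180,140,180,4),f(b,140,190,180,4)]))
E
```

```text
tool [ 0.28326243 -0.17686908  0.20292124] head [-0.3471  0.1646] tip -0.19608637685576677 F head [-0.20412072  0.58679559] 0.976336420777346 t 22.2167
orange 515 [-0.0697 -0.0404] [-0.021   0.0382]
top stick_ball 0.46 185 [271.  159.9] [14.1 14.1] 45.0
top green_mark 0.64 1388 [271.2 167. ] [39.4 37.1] 26.6
top jog_box 0.62 1313 [270.8 166.7] [37.1 36.2] 26.6
top hook 0.72 417 [264.7 295.3] [10. 68.] 90.0
top plug 0.66 660 [215.5 255.4] [34.7 30.8] 21.8
top green 138 [0.40187169 0.33156104 0.046     ]
top dark [154 261  22  21 349] [165.07163324 271.19484241] [0.38543179 0.27981467 0.125     ]
top dark [176 263  15  31  32] [183.625   277.59375] [0.36928477 0.23007718 0.125     ]
scene green_mark 0.68 766 [169.6 345. ] [38.5 31.7] 82.4
scene jog_box 0.92 778 [169.3 345.6] [39. 31.] 90.0
scene hook 0.74 847 [246.5 253. ] [26.8 34.5] 77.5
scene plug 0.66 593 [210.8 301.8] [29. 33.] 90.0
scene green 0 [nan nan nan]
proj box ball [[271.27626113 159.37563078]] [[149.61966429 347.35986512]]<stdin>:11: RuntimeWarning: Mean of empty slice.
  ret = um.true_divide(
```

View pics/fin.png

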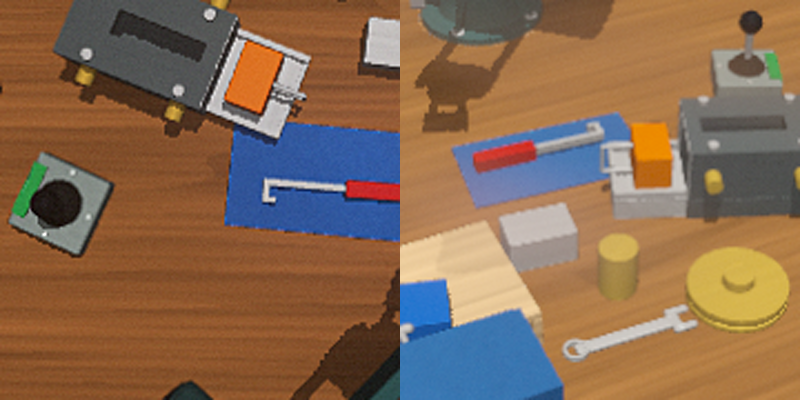

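Emit:
{"name": "play_rows", "arguments": {
  "rows": [
    [7, [10.2, 47.1, 0], [0, 0, 0]],
    [7, [10.2, 47.1, 0], [0, 0, 0]],
    [7, [10.2, 47.1, 0], [0, 0, 0]],
    [7, [10.2, 47.1, 0], [0, 0, 0]],
    [7, [10.2, 47.1, 0], [0, 0, 0]],
    [7, [10.2, 47.1, 0], [0, 0, 0]],
    [7, [10.2, 47.1, 0], [0, 0, 0]],
    [7, [10.2, 47.1, 0], [0, 0, 0]]
  ]
}}

```text
time: 23.43
tool_pos: [0.3551, 0.1535, 0.2012]
ee_rot: [3.141, -0.0, 1.172]
wrist_force: [1.3, -0.2, -0.5]
width: 0.0701
```

Emit:
{"name": "play_rows", "arguments": {
  "rows": [
    [7, [3.1, 14.5, 0], [0, 0, 0]],
    [7, [3.1, 14.5, 0], [0, 0, 0]],
    [7, [3.1, 14.5, 0], [0, 0, 0]],
    [7, [3.1, 14.5, 0], [0, 0, 0]],
    [7, [3.1, 14.5, 0], [0, 0, 0]],
    [7, [3.1, 14.5, 0], [0, 0, 0]]
  ]
}}

```text
time: 23.93
tool_pos: [0.3859, 0.2968, 0.2001]
ee_rot: [-3.141, 0.002, 1.174]
wrist_force: [-0.3, -1.1, 0.2]
width: 0.07
```

Emit:
{"name": "play_rows", "arguments": {
  "rows": [
    [7, [-0.1, -0.2, -3], [0, 0, 0]],
    [7, [-0.1, -0.2, -6], [0, 0, 0]],
    [7, [-0.1, -0.2, -9], [0, 0, 0]],
    [7, [-0.1, -0.2, -11.3], [0, 0, 0]],
    [7, [-0.1, -0.2, -11.3], [0, 0, 0]],
    [7, [-0.1, -0.2, -11.3], [0, 0, 0]]
  ]
}}

```text
time: 24.43
tool_pos: [0.3845, 0.2923, 0.0874]
ee_rot: [-3.14, 0.002, 1.169]
wrist_force: [0.0, -0.2, 0.6]
width: 0.07
```

Emit:
{"name": "play_rows", "arguments": {
  "rows": [
    [5, [0, 0, 0], [0, 0, 0]],
    [4.2, [0, 0, 0], [0, 0, 0]],
    [3.9, [0, 0, 0], [0, 0, 0]],
    [3.9, [0, 0, 0], [0, 0, 0]],
    [3.9, [0, 0, 0], [0, 0, 0]]
  ]
}}

```text
time: 24.85
tool_pos: [0.3859, 0.2942, 0.0891]
ee_rot: [3.14, -0.002, 1.171]
wrist_force: [0.1, 0.0, 0.2]
width: 0.0408
```

Now close on the ball.

Emit:
{"name": "play_rows", "arguments": {
  "rows": [
    [3.7, [0, 0, 0], [0, 0, 0]],
    [3, [0, 0, 0], [0, 0, 0]],
    [3, [0, 0, 0], [0, 0, 0]],
    [3, [0, 0, 0], [0, 0, 0]]
  ]
}}

```text
time: 25.18
tool_pos: [0.3854, 0.2941, 0.0884]
ee_rot: [3.141, -0.0, 1.171]
wrist_force: [0.4, -0.6, 2.5]
width: 0.035
```

```bash
python3 -c "
from bench import *
o=get_obs();print(o['width'],o['tool_pos'],o['wrist_force'])"
```

```text
0.03498257144251836 [0.38544485 0.29407205 0.08836603] [ 0.44441007 -0.5763076   2.54484256]
```

Emit:
{"name": "play_rows", "arguments": {
  "rows": [
    [3, [0.2, 0.48, 0], [0, 0, 0]],
    [3, [0.41, 0.97, -0.07], [0, 0, 0]],
    [3, [0.62, 1.44, -0.16], [0, 0, 0]],
    [3, [0.82, 1.9, -0.29], [0, 0, 0]],
    [3, [1.02, 2.36, -0.46], [0, 0, 0]],
    [3, [1.21, 2.81, -0.65], [0, 0, 0]],
    [3, [1.27, 2.96, -0.73], [0, 0, 0]],
    [3, [1.27, 2.96, -0.73], [0, 0, 0]]
  ]
}}

```text
time: 25.85
tool_pos: [0.3984, 0.3237, 0.0814]
ee_rot: [3.141, 0.001, 1.171]
wrist_force: [-1.4, -3.9, 7.3]
width: 0.0347
```

```bash
python3 - <<'E'
from h import *
o=get_obs();print(o['width'],o['tool_pos'],o['wrist_force'])
s=snapshot('scene');k=silhouettes('scene','stick_ball')
for i in k[:1]:print(i['confidence'],np.argwhere(i['mask']).mean(0),i['mask'].sum())
g=np.array([.395,.919])
for th in(0,.3,.36,.42):print(th,proj(s,[*(np.array([.3855,.2935])+.075*np.sin(th)*g),.05+.075*np.cos(th)]))
E
```

```text
0.034734146341975865 [0.3983822  0.3237152  0.08142174] [-1.3969887  -3.87186221  7.2918901 ]
0 [[149.78940128 347.04859153]]
0.3 [[150.62252694 353.55198988]]
0.36 [[150.98915668 354.77553818]]
0.42 [[151.41946809 355.96223413]]
```

Emit:
{"name": "play_rows", "arguments": {
  "rows": [
    [3, [0.08, 0.18, 0], [0, 0, 0]],
    [3, [0.16, 0.37, 0], [0, 0, 0]],
    [3, [0.16, 0.37, 0], [0, 0, 0]],
    [3, [0.16, 0.37, 0], [0, 0, 0]]
  ]
}}

```text
time: 26.28
tool_pos: [0.3992, 0.3261, 0.0804]
ee_rot: [3.142, 0.004, 1.171]
wrist_force: [-2.3, -5.2, 3.8]
width: 0.0345
```

```bash
python3 - <<'E'
from h import *
o=get_obs();print(o['width'],o['tool_pos'],o['wrist_force'])
for c in('scene','top'):
    s=snapshot(c);r=proj(s,[.398,.322,.118])[0];print(c,r)
    r0,c0=int(r[0])-12,int(r[1])-16
    print(s['pixels'][r0:r0+24,c0:c0+32].max(2)) if c=='scene' else 0
E
```

```text
0.03449694713947685 [0.39922351 0.32608843 0.0804464 ] [-2.27592818 -5.17922884  3.8460846 ]
scene [151.57798741 356.11532036]
[[178 178 179 176 175 175 175 174 176 175 173 175 175 184 148 143 143 126
  141 144 142 142 142 141 143 141 143 143 142 143 144 138]
 [176 173 175 174 173 173 171 173 174 174 174 172 172 145 140 143 145 135
  144 144 143 143 143 143 145 142 142 140 144 142 143 140]
 [171 171 173 174 173 174 175 173 171 171 172 173 171 172 150 111  87  86
  133 140 141 140 151 142 134 163 164 164 170 165 165 168]
 [175 174 176 173 173 174 173 173 173 173 171 172 171 170 142  89  46  67
  129 142 143 143 143 149 174 173 176 174 174 174 173 174]
 [174 171 170 171 172 173 172 171 171 171 169 169 169 167 126  97  46  82
  142 140 142 140 141 150 175 174 176 176 176 178 179 181]
 [172 173 172 172 173 171 171 169 168 165 165 168 166 171 138  75  42  80
  138 142 142 139 142 153 176 178 179 181 183 182 184 184]
 [174 171 171 168 167 167 166 165 169 169 171 172 176 177 140  76  41  98
  139 142 142 143 140 153 182 185 185 184 184 186 186 183]
 [169 165 164 163 164 168 171 173 177 176 
[... 1551 characters left out ...]
7]
 [177 177 174 141 109 111 108 111 109 112 123 131 131 128 111 107 106 105
  103 103 101 101 101 101 104 104 107 108 107 106 107 177]
 [174 173 173 140 112 112 111 113 111 113 123 132 130 117 110 104 104 104
  103 103 105 106 107 112 109 108 109 106 109 107 110 110]
 [173 174 171 139 111 111 112 109 115 122 131 131 125 109 106 107 108 106
  109 108 110 108 108 108 111 111 110 108 107 103 106 107]
 [169 167 166 151 133 117 108 112 138 136 131 128 109 105 107 109 110 114
  109 111 112 112 111 108 107 106 109 108 104 108 109 121]
 [157 153 154 171 175 138 118 132 156 144 131 116 104 103 103 103 103 110
  111 109 109 108 109 109 108 109 110 109 109 121 124 178]]
top [266.21707295 150.03920773]
```

Emit:
{"name": "play_rows", "arguments": {
  "rows": [
    [3, [0.12, 0.28, -0.1], [0, 0, 0]],
    [3, [0.2, 0.46, -0.1], [0, 0, 0]],
    [3, [0.2, 0.46, -0.1], [0, 0, 0]],
    [3, [0.2, 0.46, -0.1], [0, 0, 0]],
    [3, [0.2, 0.46, -0.1], [0, 0, 0]]
  ]
}}

```text
time: 26.8
tool_pos: [0.4004, 0.3291, 0.0791]
ee_rot: [-3.141, 0.008, 1.171]
wrist_force: [-3.7, -8.4, 5.9]
width: 0.0349
```

Emit:
{"name": "play_rows", "arguments": {
  "rows": [
    [3, [0, 0, 0], [0, 0, 0]],
    [3, [0, 0, 0], [0, 0, 0]],
    [3, [0, 0, 0], [0, 0, 0]],
    [3, [0, 0, 0], [0, 0, 0]],
    [3, [0, 0, 0], [0, 0, 0]],
    [3, [0, 0, 0], [0, 0, 0]],
    [3, [0, 0, 0], [0, 0, 0]],
    [3, [0, 0, 0], [0, 0, 0]]
  ]
}}

```text
time: 27.47
tool_pos: [0.4004, 0.3291, 0.0791]
ee_rot: [-3.141, 0.008, 1.17]
wrist_force: [-4.0, -7.9, 6.5]
width: 0.0342
```

```bash
python3 - <<'E'
from h import *
o=get_obs();print(o['width'],o['tool_pos'],o['wrist_force'],o['time'])
s=snapshot('scene');print((s['pixels'][140:160,344:366].max(2)<60).astype(int))
E
```

```text
0.03417085768468841 [0.40044816 0.32906568 0.07910062] [-3.97590347 -7.93520339  6.52455624] 27.4667
[[0 0 0 0 0 0 0 0 0 0 0 0 0 0 0 0 0 0 0 0 0 0]
 [0 0 0 0 0 0 0 0 0 0 0 0 0 0 0 0 0 0 0 0 0 0]
 [0 0 0 0 0 0 0 0 0 0 0 0 0 1 0 0 0 0 0 0 0 0]
 [0 0 0 0 0 0 0 0 0 0 0 0 0 1 0 0 0 0 0 0 0 0]
 [0 0 0 0 0 0 0 0 0 0 0 0 0 1 0 0 0 0 0 0 0 0]
 [0 0 0 0 0 0 0 0 0 0 0 0 0 1 0 0 0 0 0 0 0 0]
 [0 0 0 0 0 0 0 0 0 0 0 0 1 1 0 0 0 0 0 0 0 0]
 [0 0 0 0 0 0 0 0 0 0 1 1 1 1 0 0 0 0 0 0 0 0]
 [0 0 0 0 0 0 0 0 0 1 1 1 1 1 0 0 0 0 0 0 0 0]
 [0 0 0 0 0 0 0 0 0 1 1 1 1 1 0 0 0 0 0 0 0 0]
 [0 0 0 0 0 0 0 0 0 1 1 1 1 0 0 0 0 0 0 0 0 0]
 [0 0 0 0 0 0 0 0 1 1 1 1 1 0 0 0 0 0 0 0 0 0]
 [0 0 0 0 0 0 0 0 1 1 1 1 1 0 0 0 0 0 0 0 0 0]
 [0 0 0 0 0 0 0 0 1 1 1 1 1 0 0 0 0 0 0 0 0 0]
 [0 0 0 0 0 0 0 0 0 1 1 1 1 0 0 0 0 0 0 0 0 0]
 [0 0 0 0 0 0 0 0 0 0 1 1 1 0 0 0 0 0 0 0 0 0]
 [0 0 0 0 0 0 0 0 0 0 0 0 0 0 0 0 0 0 0 0 0 0]
 [0 0 0 0 0 0 0 0 0 0 0 0 0 0 0 0 0 0 0 0 0 0]
 [0 0 0 0 0 0 0 0 0 0 0 0 0 0 0 0 0 0 0 0 0 0]
 [0 0 0 0 0 0 0 0 0 0 0 0 0 0 0 0 0 0 0 0 0 0]]
```

Emit:
{"name": "play_rows", "arguments": {
  "rows": [
    [3, [0, 0, 0], [0, 0, 0]],
    [3, [0, 0, 0], [0, 0, 0]],
    [3, [0, 0, 0], [0, 0, 0]],
    [3, [0, 0, 0], [0, 0, 0]],
    [3, [0, 0, 0], [0, 0, 0]],
    [3, [0, 0, 0], [0, 0, 0]],
    [3, [0, 0, 0], [0, 0, 0]],
    [3, [0, 0, 0], [0, 0, 0]]
  ]
}}

```text
time: 28.18
tool_pos: [0.4004, 0.3291, 0.0791]
ee_rot: [-3.141, 0.008, 1.171]
wrist_force: [-4.8, -8.3, 5.6]
width: 0.0346
```

Emit:
{"name": "play_rows", "arguments": {
  "rows": [
    [3, [-0.2, -0.48, 0.19], [0, 0, 0]],
    [3, [-0.41, -0.97, 0.36], [0, 0, 0]],
    [3, [-0.62, -1.44, 0.49], [0, 0, 0]],
    [3, [-0.82, -1.9, 0.58], [0, 0, 0]],
    [3, [-1.02, -2.36, 0.64], [0, 0, 0]],
    [3, [-1.2, -2.8, 0.65], [0, 0, 0]],
    [3, [-1.2, -2.8, 0.65], [0, 0, 0]]
  ]
}}

```text
time: 28.77
tool_pos: [0.3898, 0.304, 0.0867]
ee_rot: [3.141, -0.002, 1.171]
wrist_force: [-0.1, 1.0, 1.9]
width: 0.0302
```

Emit:
{"name": "play_rows", "arguments": {
  "rows": [
    [4, [0, 0, 0], [0, 0, 0]],
    [7, [0, 0, 0], [0, 0, 0]],
    [7, [0, 0, 0], [0, 0, 0]],
    [7, [0, 0, 0], [0, 0, 0]],
    [7, [0, 0, 3], [0, 0, 0]],
    [7, [0, 0, 7], [0, 0, 0]],
    [7, [0, 0, 11], [0, 0, 0]],
    [7, [-4, -3, 13], [0, 0, 0]]
  ]
}}

```text
time: 29.43
tool_pos: [0.3636, 0.2835, 0.2155]
ee_rot: [3.137, -0.006, 1.171]
wrist_force: [-0.2, -0.2, 0.8]
width: 0.0699
```

Emit:
{"name": "play_rows", "arguments": {
  "rows": [
    [7, [-4, -3, 2], [0, 0, 0]],
    [7, [-8, -6, 4], [0, 0, 0]],
    [7, [-10, -8, 4], [0, 0, 0]],
    [7, [-10, -8, 4], [0, 0, 0]],
    [7, [-10, -8, 4], [0, 0, 0]],
    [7, [-10, -8, 4], [0, 0, 0]]
  ]
}}

```text
time: 29.93
tool_pos: [0.2591, 0.2008, 0.2516]
ee_rot: [3.141, -0.001, 1.17]
wrist_force: [-1.0, 0.4, 0.0]
width: 0.0698
```

```bash
python3 - <<'E'
from st import *
a=status();b=snapshot('scene')
for c in('top','scene'):
    for n in('stick_ball','hook','plug'):
        for k in silhouettes(c,n)[:1]:
            q=np.argwhere(k['mask']);print(c,n,round(k['confidence'],2),len(q),q.mean(0).round(1))
d=np.argwhere(b['pixels'][138:162,335:362].max(2)<60)+[138,335];print('scene dark',len(d),d.mean(0))
print(proj(b,[.3855,.2935,.125]),proj(a,[.3855,.2935,.125]))
print((b['pixels'][138:160,338:360].max(2)<60).astype(int))
E
```

```text
tool [0.25922024 0.20095703 0.25096653] head [-0.001  0.318] tip 0.15000907430769234 F head [ 0.41284208 -0.31923758] -0.4187906247780575 t 29.9833
orange 513 [-0.0697 -0.0404] [-0.021   0.0382]
top stick_ball 0.66 664 [215.5 255.5]
top hook 0.83 290 [265.3 300.8]
top plug 0.6 618 [214.8 255.6]
scene hook 0.73 481 [207.4 250.1]
scene plug 0.97 528 [210.  302.3]
scene dark 60 [149.25       347.93333333]
[[149.78940128 347.04859153]] [[271.09479209 159.94261558]]
[[0 0 0 0 0 0 0 0 0 0 0 0 0 0 0 0 0 0 0 0 0 0]
 [0 0 0 0 0 0 0 0 0 0 0 0 0 0 0 0 0 0 0 0 0 0]
 [0 0 0 0 0 0 0 0 0 0 0 0 0 0 0 0 0 0 0 0 0 0]
 [0 0 0 0 0 0 0 0 0 0 0 0 0 0 0 0 0 0 0 0 0 0]
 [0 0 0 0 0 0 0 0 0 0 0 0 0 0 0 0 0 0 0 0 0 0]
 [0 0 0 0 0 0 0 0 0 0 0 0 0 0 0 0 0 0 0 0 0 0]
 [0 0 0 0 0 0 0 0 0 0 0 0 0 0 0 0 0 0 0 0 0 0]
 [0 0 0 0 0 0 0 0 0 1 1 1 0 0 0 0 0 0 0 0 0 0]
 [0 0 0 0 0 0 0 1 1 1 1 1 1 0 0 0 0 0 0 0 0 0]
 [0 0 0 0 0 0 1 1 1 1 0 1 1 1 0 0 0 0 0 0 0 0]
 [0 0 0 0 0 0 1 1 1 1 0 1 1 1 1 0 0 0 0 0 0 0]
 [0 0 0 0 0 0 1 0 1 1 0 1 1 1 1 0 0 0 0 0 0 0]
 [0 0 0 0 0 0 1 1 1 1 0 1 1 1 1 0 0 0 0 0 0 0]
 [0 0 0 0 0 0 1 1 1 1 1 1 1 1 1 0 0 0 0 0 0 0]
 [0 0 0 0 0 0 0 1 1 1 1 1 1 1 0 0 0 0 0 0 0 0]
 [0 0 0 0 0 0 0 0 1 1 1 1 1 0 0 0 0 0 0 0 0 0]
 [0 0 0 0 0 0 0 0 0 0 0 0 0 0 0 0 0 0 0 0 0 0]
 [0 0 0 0 0 0 0 0 0 0 0 0 0 0 0 0 0 0 0 0 0 0]
 [0 0 0 0 0 0 0 0 0 0 0 0 0 0 0 0 0 0 0 0 0 0]
 [0 0 0 0 0 0 0 0 0 0 0 0 0 0 0 0 0 0 0 0 0 0]
 [0 0 0 0 0 0 0 0 0 0 0 0 0 0 0 0 0 0 0 0 0 0]
 [0 0 0 0 0 0 0 0 0 0 0 0 0 0 0 0 0 0 0 0 0 0]]
```

```bash
python3 -c "
from bench import *
print(close_job())"
```

```text
the job is handed in; nothing more can be done
None
```

I did all the steps in the order asked and handed the job in at about 30 s. No verdict is reported.

- **Plug:** I dragged the hook out by its shank, regripped it by the handle, caught the loop and drew the plug out. It lies in the trough at headstock x about -70 to -21 mm, roughly 20 mm clear of the mouth. The gripper never touched it, and it was in the same place at the last check.
- **Hook:** It lies flat on the blue mat and has been let go. The last picture I viewed shows this, taken before the jog. Afterwards the detector still found it there, though the arm partly hid it in the top view.
- **Joystick:** I pushed it towards the green mark with the ball between the jaws. The last 1.4 s or so was against the stop at about 9 N, above the 6.5 N spring. It then returned to the middle, with the ball within 1 pixel of its upright place.

What failed or disagreed:

- **Height offset:** The reported TCP height reads about 15–20 mm lower than the real fingertips. The first grasp closed above the shank and moved nothing, and I corrected for the offset afterwards.
- **Ball slip:** The ball slipped about 10 mm in the jaws while held at the stop. I did not measure sideways tilt directly.
- **Detector:** The last top-view ball detection was wrong, as it picked out the plug, so the final ball check rests on the scene camera alone.

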